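# Isolate the sectioning saw, clear its T-slot with the scraper, switch it on again

### The job

An offcut has got into the T-slot of the little saw's table. Switch the saw off at its rotary isolator; then, with the slot scraper whose handle lies pushed in under the stone balance slab, push the offcut along the slot and out of its open end into the chip tray. Lay the scraper down flat on the bench and only then switch the isolator fully on again; do not put the scraper to the saw while it is switched on, and leave the other things on the bench where they are.

Things in the scene. Friction and masses are not known exactly. Their poses are not given: they have to be found in the camera images.
- isolator (a joint): turn of the isolator's handle, rad: 0 = on (as it starts), 1.571 = off; from on to off it turns counter-clockwise seen from above. End stops at both; an over-centre spring snaps it to the nearer end on either side of the middle (0.785), with at most about 0.3 N m to overcome.
- isolator_grip (a point): centre of the black isolator handle, on its upright turning axis, 95 mm above the bench; turns with it. The handle is a bar 84 mm long along x (a white line marks its +x end), 16 mm wide along y, from 78 to 108 mm above the bench, on a disc of 60 mm diameter. On: the bar lies along the long side of the enclosure (x of isolator_box); off: across it.
- isolator_box: the isolator's grey enclosure, fixed to the bench: 110 mm (x) x 90 mm (y) x 68 mm high; origin at the centre of its underside, under the handle's axis.
- saw: bench sectioning saw, fixed. Origin on the bench under the T-slot's middle line, z up. Table top 110 mm above the bench, over x -65 to 80, y -155 to 110 mm. A T-slot runs along y at x = 0, shut by a plate at y = -155, open at y = +110 mm. On the table a fence 12 mm high at x 66 to 80 mm; guard and motor stand beyond x = 96 mm, up to 190 mm high.
- slot_mouth (a point): middle of the T-slot's floor at its open end; saw's axes (+y points out of the slot); at y = 110, z = 80 mm in the saw's frame. The throat is 18 mm wide and 18 mm deep; under it the slot is 30 mm wide and 12 mm high, floor 30 mm below the table top.
- chip_tray (a point): middle of the floor of the steel chip tray hung at the slot's open end, 17 mm above the bench; saw's axes. The tray is open above, 120 mm wide (x), 110 mm long (y), its rim 60 mm above the bench, 20 mm lower than the slot's floor.
- offcut: dark steel bar lying loose in the undercut of the slot, too wide to lift out: 60 mm long (its y, along the slot), 25 mm wide (x), 10 mm high, 117 g; origin at the centre of its underside.
- slab: stone balance slab, fixed, 280 mm (x) x 260 mm (y), on four feet: underside 26 mm, top 50 mm above the bench; a balance on it starts 75 mm back from its +y edge and reaches up to 120 mm. Origin on the bench under its centre. The scraper's blade sticks out from under its +y edge (y = 130 mm) by about 50 mm; the handle is under the slab.
- scraper: slot scraper, 200 mm long, 110 g, lying flat along its x: black handle from x = -100 to +10 mm, 24 mm wide (y), 18 mm thick (z); straight steel blade from x = +20 to +100 mm, 12 mm wide, 4 mm thick, at half the handle's thickness (9 mm up); between them an 18 mm wide ferrule. Origin: underside, middle of its length; centre of mass near x = 0.
- scraper_tip (a point): end of the scraper's blade, middle of its width and thickness; scraper's axes. Held by the part of the blade that sticks out from the slab it cannot reach the offcut deep in the slot; held by the handle and tilted tip-down by 30 to 40 degrees, the blade goes through the slot's throat down to the offcut.
- scraper_handle (a point): point in the scraper's handle, 10 mm in front of its middle (x = -35 mm), at mid thickness; scraper's axes.
- weight_big: steel calibration weight, 48 mm diameter, 82 mm high; not to be disturbed. Origin at the centre of its underside, as for the following.
- weight_mid: steel calibration weight, 38 mm diameter, 62 mm high; leave alone.
- beaker: glass beaker, 70 mm diameter, 70 mm high; leave alone.
- reagent: amber bottle, 64 mm diameter, 150 mm high; leave alone.
- sieve: steel sieve ring, 100 mm diameter, 42 mm high; leave alone.
- jar: white jar, 56 mm diameter, 75 mm high; leave alone.
- clamp: steel specimen clamp, 90 mm long, 46 mm high; leave alone.

How it is judged:
On the way, in this order (a step that is already met when the one before it is completed fails the run):
1. the isolator is switched off (value of joint isolator above 1.42 rad), for 0.2 s.
2. with the isolator off, the scraper pushes on the offcut (value of joint isolator above 1.42 rad and contact force between scraper and offcut above 0.2 N), for 0.05 s.
3. with the isolator still off, the offcut is out of the slot's open end and in the chip tray (value of joint isolator above 1.42 rad and y of offcut in the frame of saw between 0.112 and 0.222 m and x of offcut in the frame of saw between -0.06 and 0.06 m and z of offcut in the frame of saw below 0.068 m), for 0.1 s.
4. with the isolator still off, the scraper lies flat on the bench, let go (value of joint isolator above 1.42 rad and height (world z) of each of scraper_tip, scraper_handle below 0.03 m and linear speed of scraper below 0.02 m/s and contact force between the fingers and scraper below 0.1 N), for 0.2 s.
5. the isolator is switched on again (value of joint isolator below 0.15 rad), for 0.2 s.
At the end, for the whole second after the job is handed in: Isolator on (joint below 0.15 rad) and still; the offcut at rest in the chip tray (its origin inside the tray, below 68 mm in the saw's frame); the scraper at rest lying flat on the bench (tip and handle below 30 mm) (value of joint isolator below 0.15 rad and velocity of joint isolator between -0.1 and 0.1 rad/s and y of offcut in the frame of saw between 0.112 and 0.222 m and x of offcut in the frame of saw between -0.06 and 0.06 m and z of offcut in the frame of saw below 0.068 m and linear speed of each of offcut, scraper below 0.02 m/s and height (world z) of each of scraper_tip, scraper_handle below 0.03 m); the robot touches nothing.
It fails at once if the scraper touches the saw or the offcut while the isolator is not off (value of joint isolator below 1.27 rad and (contact force between scraper and saw above 0.5 N or contact force between scraper and offcut above 0.5 N)).
It fails at once if another thing on the bench is pushed more than 30 mm from its place or toppled (distance of any of weight_big, weight_mid, beaker, reagent, sieve, jar, clamp from where it was at the start of the episode above 0.03 m or angle between any of weight_big, weight_mid, beaker, reagent, sieve, jar, clamp's own z axis and vertical above 0.5 rad).
It also fails if it takes over 72 s, if anything falls off the work surface, if the arm or the gripper's body presses on something with over 40 N, if the wrist force passes 120 N, or if a joint passes its speed limit or range.

### The arm

A 6-joint arm with a two-finger parallel gripper is mounted at the origin on the work surface. World frame = base frame: x ahead of the robot, y to its left, z up, the work surface at z = 0. Lengths are in m, angles in rad, forces in N, time in s.
With the tool pointing down it reaches from about 0.35 to 0.775 m from the base axis. Payload 5.5 kg.
Tool frame: the origin (TCP) lies on the mounting face of the last link; the fingertips stand 173 mm ahead of it and the grasp point (between the pads) lies 155 mm ahead of it; z points along the fingers, y is the line along which they close (so a half turn about z gives the same grasp; the last joint's range is limited). The gripper opens to 85 mm and grips with 20 to 120 N. Pads are 22 mm wide; open, the fingers measure 114 mm over their backs; the gripper's body (76 mm by 85 mm) begins 54 mm behind the grasp point. The pads swing forward as they close: fully open they stand 13 mm farther back than shut.
Start: joints at [1.131, 0.313, 0.046, 1.304, 0, 1.431], TCP at [0.17, 0.549, 0.405] pointing down, gripper open.
Joint ranges: [-2.76, 2.76], [-0.86, 1.69], [-1.03, 1.26], [-2.2, 2.34], [-1.47, 1.5], [-3.14, 3.14]. Speed limits (rad/s): [2.57, 2.57, 3.14, 3.14, 3.14, 3.14].

### API

Orientations are given as a 3x3 rotation matrix whose columns are the frame's x, y, z axes.
In Python, from cell import robot gives the robot as it stands.
- The arm moves only by the tool jog_arm, never from a script. Its argument "motion" is text: rows parted by semicolons, each of 7 numbers parted by spaces: the turn, a rotation vector about the tool's x, y, z in rad, then the shift along the tool's x, y, z in m, then the opening in per cent of the stroke, from 0 (shut) to 100 (fully open). A call has 1 to 20 rows; each row shifts and turns the commanded pose from where the row before left it, along the tool's axes as they then stand; what a row does not reach is not made up. A row lasts 1/10 s, in which the tool goes at most 50 mm and 8.59 degrees, less where a joint would pass 70% of its speed; a pose out of reach is approached as far as the arm can. A call with a gripper value outside its range is refused whole. The fingers move at their own pace and stop on an object; "force" is the grip in N (left out, the last holds). Time passes only in rows, so rows that do not move let the fingers close. It gives the time, the measured TCP pose, the force, the opening and the grip force at its end, in the units of the state.
- robot.get_state(): the state, without advancing time (a new reading comes with each control period).
- robot.capture(name): name is "side" or "top" or "wrist"; returns a dict with "color" (384x512x3 uint8, red, green, blue), "fx", "fy", "cx", "cy" (pixels), "T" (4x4, takes a point from camera to world coordinates); the wrist camera has in their place "tool_from_camera" (4x4, takes a point from camera to tool coordinates, whose origin is the TCP and whose axes are the flange's). Camera axes: x right, y up, looking along -z (the intrinsics and any distortion apply to the point x, -y, -z); pixel columns grow to the right and rows downward; lengths in m; the calibration is good to about 2 mm. A picture is of the moment at which its call begins: read the wrist's pose just before it. There is no depth.
- robot.sign_off(): hands the job in; it is judged then, once.
The state is a dict: "t": time; "qpos": joint angles; "qd": joint speeds; "joint_efforts": joint torques, N m; "position": TCP position; "tool_rot": TCP orientation; "wrist_force": force on the tool from outside, world axes, zero at the start; "wrist_torque": the same for the moment, N m; "grip_width": opening from 0.0 (shut) to 1.0 (fully open); "grasp_force": force on a finger pad.
Only numpy, scipy, OpenCV 4.12 (cv2) and the standard library are available. Lean on these libraries where they do the work, as an engineer would, in place of code of your own. Each camera call takes 0.05 s, during which the arm holds its last target. There are 200 camera calls.

## Working session

There is one attempt and no reset: what is moved stays moved. The work goes in short steps, Python scripts to look and compute and a tool call to move; the robot and the scene stay as the last step left them, time stands still between calls to the robot, and variables do not carry over. Pictures are saved under pics/ and viewed, at most 10 in all, crops included, and the job is handed in when it is done.

Besides the shell and the picture viewer there is one more tool, called after ">>>" by a JSON object that holds its "op" and its "data". jog_arm: Moves the arm, as the interface text tells. Its arguments: {"type":"object","properties":{"motion":{"type":"string"},"force":{"type":"number"}},"required":["motion"]}

```bash
mkdir -p pics; ls; cat > h.py <<'E'
import numpy as np, cv2
from cell import robot
def snap(n,f):
    s=robot.get_state(); c=robot.capture(n); cv2.imwrite('pics/'+f+'.png',c['color'][:,:,::-1])
    if 'T' not in c:
        M=np.eye(4);M[:3,:3]=s['tool_rot'];M[:3,3]=s['position'];c['T']=M@c['tool_from_camera']
    np.savez('pics/'+f+'.npz',**{k:v for k,v in c.items() if k!='color'},img=c['color']); return c
def px(c,u,v,z):
    T=np.array(c['T']); d=T[:3,:3]@np.array([(u-c['cx'])/c['fx'],-(v-c['cy'])/c['fy'],-1.]); o=T[:3,3]
    return o+d*(z-o[2])/d[2]
def proj(c,p):
    T=np.linalg.inv(np.array(c['T'])); q=T[:3,:3]@np.array(p)+T[:3,3]
    return np.array([c['cx']+c['fx']*q[0]/-q[2], c['cy']-c['fy']*q[1]/-q[2]])
E
python3 - <<'E'
from h import *
c=snap('top','top'); d=snap('side','side')
print({k:v for k,v in c.items() if k!='color'}); print(d['T'])
for n,x in(('top',c),('side',d)): cv2.imwrite(f'pics/{n}L.png',cv2.resize(x['color'][:,:,::-1],(800,600),interpolation=cv2.INTER_CUBIC))
E
```

```text
pics
{'fx': 403.81376977062456, 'fy': 403.81376977062456, 'cx': 255.59820972325988, 'cy': 194.09397394943338, 'T': array([[ 0.02846679,  0.99637516, -0.08016348,  0.49937426],
       [-0.99952639,  0.02743538, -0.01393875,  0.00369911],
       [-0.01168891,  0.08052231,  0.99668427,  1.07760978],
       [ 0.        ,  0.        ,  0.        ,  1.        ]])}
[[ 0.78881683  0.30364146 -0.53438738 -0.20691748]
 [-0.61462263  0.3934401  -0.6836987  -0.97171839]
 [ 0.00265016  0.86775962  0.49697708  0.797075  ]
 [ 0.          0.          0.          1.        ]]
```

View pics/topL.png

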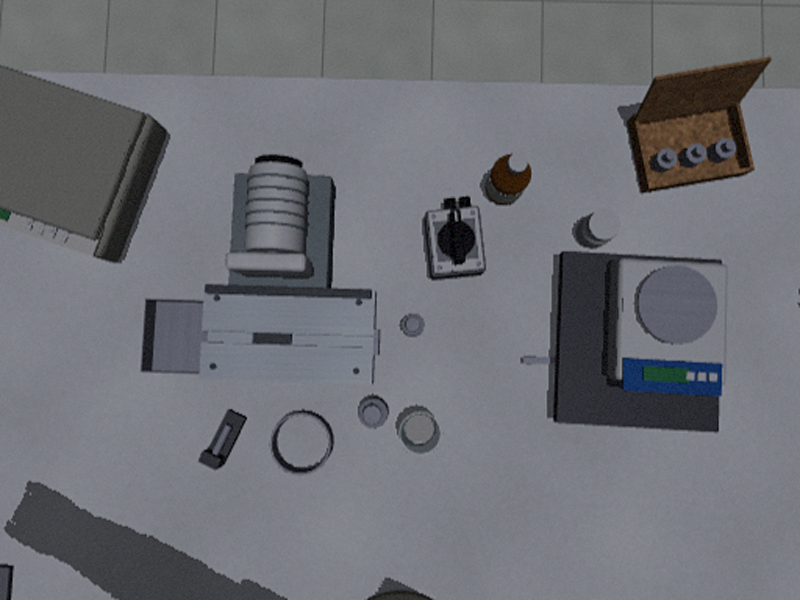

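View pics/sideL.png

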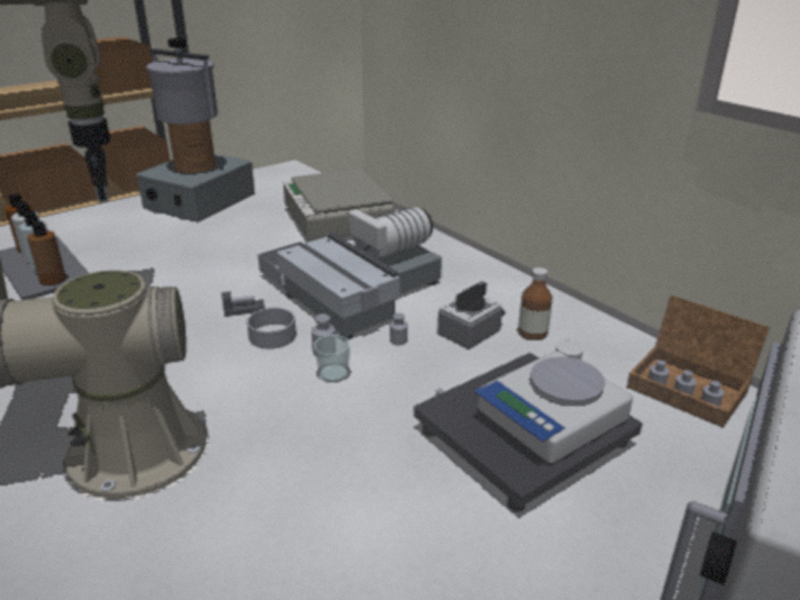

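The top view has +x up and +y to the left. In 800-px coordinates: isolator handle at about (456,241); blade tip at (521,359); slab edge at column 555; saw table (203–374, 290–382); slot row about 338; offcut columns 253–292; tray (145–200, 300–372). The side view agrees.

```bash
python3 - <<'E'
from h import *
c=np.load('pics/top.npz'); np.set_printoptions(precision=4,suppress=True)
P=dict(tabTL=(205,292,.11),tabTR=(374,292,.11),tabBL=(202,381,.11),tabBR=(374,383,.11),slotL=(205,332,.11),slotR=(376,336,.11),offL=(253,338,.09),offR=(292,338,.09),
handle=(456,241,.108),hT=(454,215,.108),hB=(458,266,.108),boxTL=(427,210,.068),boxBR=(485,273,.068),boxBL=(431,278,.068),tip=(521,359,.009),blade=(546,360,.009),
slTL=(560,252,.05),slBL=(556,421,.05),slBR=(719,430,.05),trayTL=(145,300,.06),trayBL=(142,372,.06),wmid=(412,324,.06),wbig=(373,411,.08),beak=(418,428,.07),sieve=(302,440,.04),jar=(604,225,.075))
for k,(u,v,z) in P.items(): print(k,px(c,u/1.5625,v/1.5625,z))
s=robot.get_state();print(s['tool_rot'],s['position'],s['t'],robot.capture('wrist')['tool_from_camera'])
def crop(x0,y0,x1,y1,f): return cv2.resize(c['img'][y0:y1,x0:x1,::-1],None,fx=f,fy=f,interpolation=cv2.INTER_CUBIC)
cv2.imwrite('pics/cr.png',np.vstack([crop(85,170,250,260,4.8)[:,:792],np.hstack([crop(260,120,326,155,6),crop(325,215,391,250,6)])]))
E
```

```text
tabTL [0.5864 0.3182 0.11  ]
tabTR [0.5935 0.0568 0.11  ]
tabBL [0.4497 0.3155 0.11  ]
tabBR [0.4543 0.0524 0.11  ]
slotL [0.5246 0.3149 0.11  ]
slotR [0.5259 0.0516 0.11  ]
offL [0.5179 0.2454 0.09  ]
offR [0.5196 0.1841 0.09  ]
handle [ 0.6767 -0.0679  0.108 ]
hT [ 0.7176 -0.0639  0.108 ]
hB [ 0.6377 -0.0718  0.108 ]
boxTL [ 0.7337 -0.0227  0.068 ]
boxBR [ 0.6332 -0.1185  0.068 ]
boxBL [ 0.6228 -0.0319  0.068 ]
tip [ 0.4969 -0.1887  0.009 ]
blade [ 0.4964 -0.2307  0.009 ]
slTL [ 0.6736 -0.2429  0.05  ]
slBL [ 0.3994 -0.2387  0.05  ]
slBR [ 0.3929 -0.4985  0.05  ]
trayTL [0.5752 0.4317 0.06  ]
trayBL [0.4587 0.4294 0.06  ]
wmid [ 0.5482 -0.0034  0.06  ]
wbig [0.4093 0.0541 0.08  ]
beak [ 0.384  -0.0172  0.07  ]
sieve [0.3557 0.17   0.04  ]
jar [ 0.715  -0.3069  0.075 ]
[[-0.9554  0.2953 -0.0007]
 [ 0.2953  0.9554 -0.0016]
 [ 0.0002 -0.0017 -1.    ]] [0.1697 0.5492 0.4039] 0.1 [[ 0.0001  0.9604  0.2787  0.0696]
 [ 1.      0.0003 -0.0014  0.001 ]
 [-0.0014  0.2787 -0.9604  0.0311]
 [ 0.      0.      0.      1.    ]]
```

View pics/cr.png

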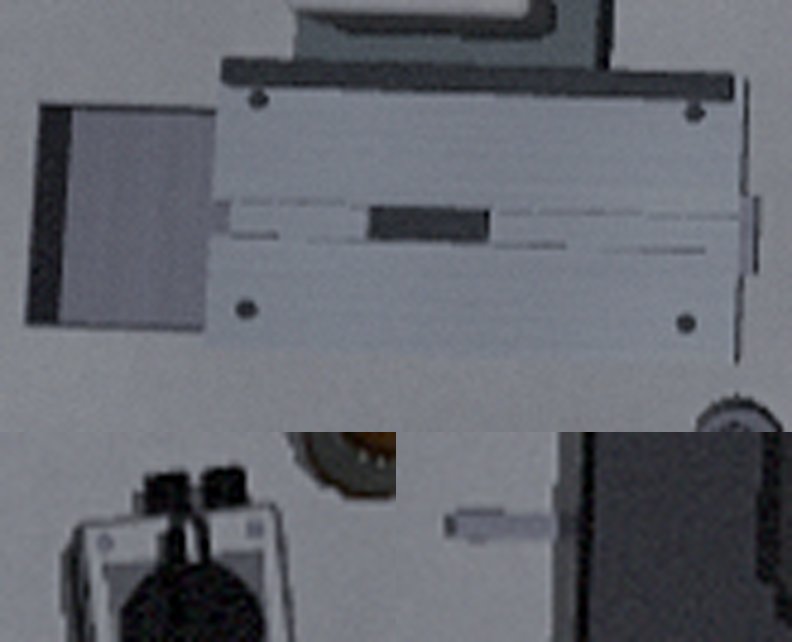

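>>> {"op": "jog_arm", "data": {"motion": "0 0 -0.129 0 0 0 100; 0 0 -0.129 0 0 0 100; 0 0 -0.129 0 0 0 100; 0 0 0 -0.0265 -0.0388 0 100; 0 0 0 -0.0265 -0.0388 0 100; 0 0 0 -0.0265 -0.0388 0 100; 0 0 0 -0.0265 -0.0388 0 100; 0 0 0 -0.0265 -0.0388 0 100; 0 0 0 -0.0265 -0.0388 0 100; 0 0 0 -0.0265 -0.0388 0 100; 0 0 0 -0.0265 -0.0388 0 100; 0 0 0 -0.0265 -0.0388 0 100; 0 0 0 -0.0265 -0.0388 0 100; 0 0 0 -0.0265 -0.0388 0 100; 0 0 0 -0.0265 -0.0388 0 100; 0 0 0 -0.0265 -0.0388 0 100; 0 0 0 -0.0265 -0.0388 0 100; 0 0 0 -0.0265 -0.0388 0 100; 0 0 0 -0.0265 -0.0388 0 100; 0 0 0 -0.0265 -0.0388 0 100"}}

```text
t: 2.15
position: [0.6769, -0.0702, 0.4043]
tool_rot: [[-0.996, -0.087, -0.0], [-0.087, 0.996, 0.0], [0.0, 0.0, -1.0]]
wrist_force: [0.0, 0.7, 0.4]
grip_width: 1.002
grasp_force: 0.0
```

```bash
cat >> h.py <<'E'
def yawR(a,tilt=0):  # tool x yaw a deg, z down; tilt deg about world x
    from scipy.spatial.transform import Rotation as R
    a=np.radians(a); x=np.array([np.cos(a),np.sin(a),0]); z=np.array([0,0,-1.]); B=np.c_[x,np.cross(z,x),z]
    return R.from_euler('x',tilt,degrees=True).as_matrix()@B
def plan(p,Rt):
    from scipy.spatial.transform import Rotation as R
    s=robot.get_state(); Rc=np.array(s['tool_rot']); Rt=np.array(Rt)
    r=R.from_matrix(Rc.T@Rt).as_rotvec(); d=Rt.T@(np.array(p)-s['position'])
    np.set_printoptions(precision=4,suppress=True)
    print('t',s['t'],'pos',np.array(s['position']),'turn',r,'then shift',d,'|d|',np.linalg.norm(d),'grip',s['grip_width'],s['grasp_force'],'F',np.array(s['wrist_force']),'q',np.array(s['qpos']))
E
python3 - <<'E'
from h import *
plan([.6767,-.0679,.253],yawR(185))
c=snap('wrist','w1'); cv2.imwrite('pics/w1L.png',cv2.resize(c['color'][:,:,::-1],(800,600)))
print(proj(c,[.6767,-.0679,.108])*1.5625,proj(c,[.7176,-.0639,.108])*1.5625)
E
```

```text
t 2.15 pos [ 0.6769 -0.0702  0.4043] turn [ 0.0004 -0.0004 -0.0002] then shift [0.     0.0023 0.1513] |d| 0.1512886108350683 grip 1.0020605085067709 0.0 F [0.0255 0.6653 0.4391] q [-0.2211  0.5315  0.3757  1.4155  0.0002 -0.3082]
[400.2213 283.8196] [400.8673 352.8942]
```

View pics/w1L.png

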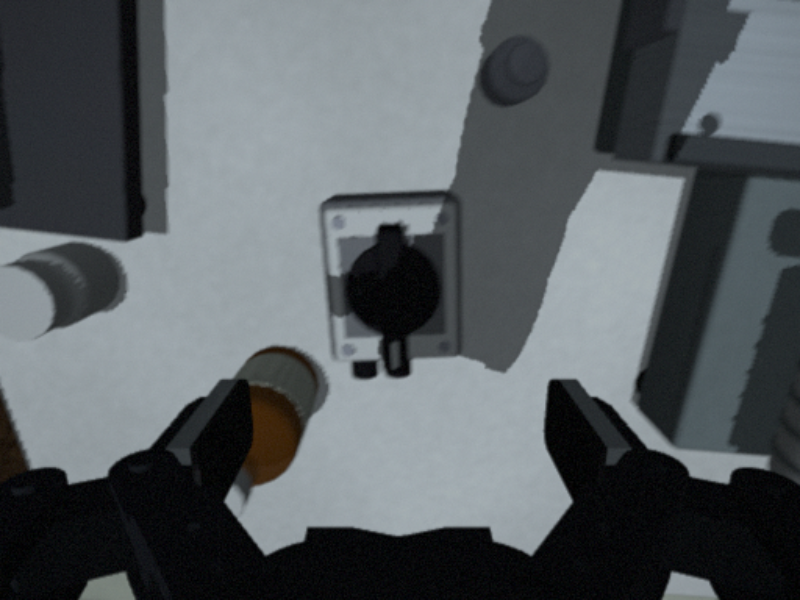

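```bash
python3 - <<'E'
from h import *
c=np.load('pics/w1.npz');np.set_printoptions(precision=4,suppress=True)
for u,v,z in((391,225,.105),(397,373,.105),(394,289,.078),(322,203,.068),(458,198,.068),(458,356,.068),(336,361,.068)): print(px(c,u/1.5625,v/1.5625,z))
E
```

```text
[ 0.6452 -0.0757  0.105 ]
[ 0.7317 -0.0649  0.105 ]
[ 0.6881 -0.0706  0.078 ]
[ 0.6407 -0.1185  0.068 ]
[ 0.6305 -0.0366  0.068 ]
[ 0.7331 -0.0241  0.068 ]
[ 0.7437 -0.1046  0.068 ]
```

>>> {"op": "jog_arm", "data": {"motion": "0 0 -0.038 -0.011 -0.0017 0.03 100; 0 0 0 0 0 0.04 100; 0 0 0 0 0 0.04 80; 0 0 0 0 0 0.039 60; 0 0 0 0 0 0 40; 0 0 0 0 0 0 0; 0 0 0 0 0 0 0; 0 0 0 0 0 0 0; 0 0 0 0 0 0 0; 0 0 0 0 0 0 0", "force": 80}}

```text
t: 3.2
position: [0.6871, -0.0705, 0.2559]
tool_rot: [[-0.992, -0.124, -0.0], [-0.124, 0.992, -0.002], [0.001, -0.002, -1.0]]
wrist_force: [0.0, -5.3, -2.7]
grip_width: 0.17
grasp_force: 78.7
```

>>> {"op": "jog_arm", "data": {"motion": "0 0 -0.131 0 0 0 0; 0 0 -0.131 0 0 0 0; 0 0 -0.131 0 0 0 0; 0 0 -0.131 0 0 0 0; 0 0 -0.131 0 0 0 0; 0 0 -0.131 0 0 0 0; 0 0 -0.131 0 0 0 0; 0 0 -0.131 0 0 0 0; 0 0 -0.131 0 0 0 0; 0 0 -0.131 0 0 0 0; 0 0 -0.131 0 0 0 0; 0 0 -0.131 0 0 0 0; 0 0 0 0 0 0 0; 0 0 0 0 0 0 0; 0 0 0 0 0 0 0"}}

```text
t: 4.7
position: [0.6867, -0.0702, 0.2559]
tool_rot: [[0.122, -0.993, -0.001], [-0.993, -0.122, -0.002], [0.002, 0.002, -1.0]]
wrist_force: [-2.3, -4.4, -0.0]
grip_width: 0.166
grasp_force: 79.1
```

>>> {"op": "jog_arm", "data": {"motion": "0 0 0 0 0 0 60; 0 0 0 0 0 0 100; 0 0 0 0 0 0 100; 0 0 0 0 0 -0.03 100; 0 0 0 0 0 -0.04 100; 0 0 0.14 0 0 -0.04 100; 0 0 0 0.029 0.038 0 100; 0 0 0 0.029 0.038 0 100; 0 0 0 0.029 0.038 0 100; 0 0 0 0.029 0.038 0 100; 0 0 0 0.029 0.038 0 100; 0 0 0 0 0 0 100"}}

```text
t: 5.9
position: [0.4916, -0.2137, 0.3663]
tool_rot: [[-0.02, -1.0, -0.001], [-1.0, 0.02, -0.0], [0.0, 0.001, -1.0]]
wrist_force: [0.8, 0.4, -0.3]
grip_width: 1.002
grasp_force: 0.0
```

```bash
python3 - <<'E'
from h import *
plan([.4965,-.215,.178],yawR(269))
c=snap('wrist','w2'); cv2.imwrite('pics/w2L.png',cv2.resize(c['color'][:,:,::-1],(800,600)))
E
```

```text
t 5.9 pos [ 0.4916 -0.2137  0.3663] turn [ 0.0011 -0.0004 -0.0022] then shift [ 0.0012 -0.0049  0.1883] |d| 0.18832504755735813 grip 1.0020972561442627 0.0 F [ 0.7852  0.409  -0.3014] q [-0.5597  0.2528 -0.1307  1.188  -0.0009 -2.1108]
```

View pics/w2L.png

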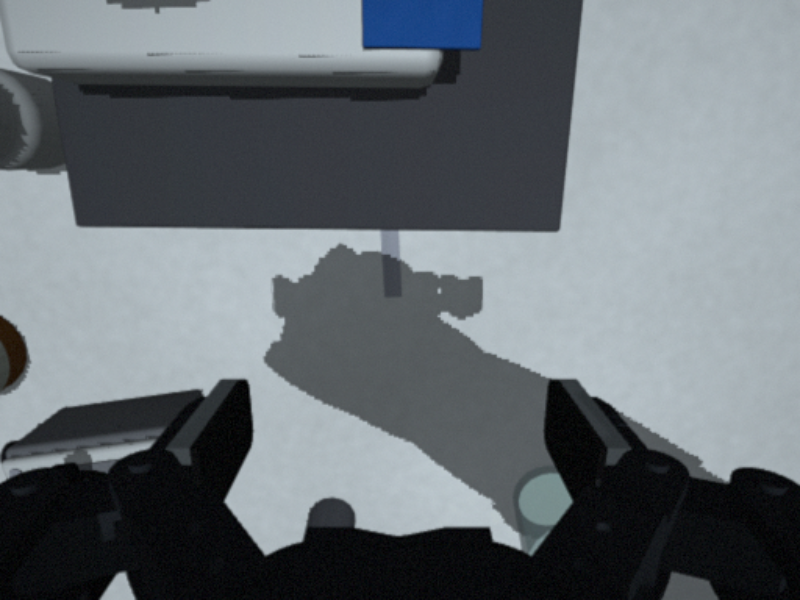

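Blade tip at (393,297), blade leaves the slab edge at (390,230); slab front edge row about 230.

```bash
python3 - <<'E'
from h import *
c=np.load('pics/w2.npz');np.set_printoptions(precision=4,suppress=True)
for u,v,z in((393,297,.009),(390.5,233,.009),(78,226,.05),(559,231,.05)): print(px(c,u/1.5625,v/1.5625,z))
E
```

```text
[ 0.4966 -0.1891  0.009 ]
[ 0.4972 -0.2332  0.009 ]
[ 0.676  -0.2471  0.05  ]
[ 0.3993 -0.2388  0.05  ]
```

>>> {"op": "jog_arm", "data": {"motion": "0 0 0 0 -0.0054 0.04 100; 0 0 0 0 0 0.045 70; 0 0 0 0 0 0.045 50; 0 0 0 0 0 0.04 50; 0 0 0 0 0 0.019 50; 0 0 0 0 0 0 30; 0 0 0 0 0 0 0; 0 0 0 0 0 0 0; 0 0 0 0 0 0 0; 0 0 0 0 0 0 0; 0 0 0 0 0 0 0", "force": 50}}

```text
t: 7.05
position: [0.5008, -0.2117, 0.1772]
tool_rot: [[-0.014, -1.0, 0.001], [-1.0, 0.014, -0.0], [0.0, -0.001, -1.0]]
wrist_force: [0.0, 0.6, -0.5]
grip_width: 0.114
grasp_force: 48.7
```

>>> {"op": "jog_arm", "data": {"motion": "0 0 0 -0.01 0 0 0; 0 0 0 -0.015 0 0 0; 0 0 0 -0.015 0 0 0; 0 0 0 -0.015 0 0 0; 0 0 0 -0.015 0 0 0; 0 0 0 -0.015 0 0 0; 0 0 0 -0.015 0 0 0; 0 0 0 -0.015 0 0 0; 0 0 0 -0.015 0 0 0; 0 0 0 -0.015 0 0 0; 0 0 0 0 0 0 0"}}

```text
t: 8.15
position: [0.5023, -0.0646, 0.1766]
tool_rot: [[-0.011, -1.0, -0.001], [-1.0, 0.011, 0.001], [-0.001, 0.001, -1.0]]
wrist_force: [0.7, 1.3, 0.1]
grip_width: 0.117
grasp_force: 48.8
```

>>> {"op": "jog_arm", "data": {"motion": "0 0 0 0 0 0 50; 0 0 0 0 0 0 100; 0 0 0 0 0 0 100; 0 0 0 0 0 -0.04 100; 0 0 0 0.037 0 0 100; 0 0 0 0.037 0 0 100; 0 0 0 0.037 0 0 100; 0 0 0 0 0 0.03 100; 0 0 0 0 0 0.01 100; 0 0 0 0 0 0 60; 0 0 0 0 0 0 0; 0 0 0 0 0 0 0; 0 0 0 0 0 0 0; 0 0 0 0 0 0 0; 0 0 0 0 0 0 0; 0 0 0 0 0 0 0", "force": 90}}

```text
t: 9.75
position: [0.5016, -0.1775, 0.178]
tool_rot: [[-0.013, -1.0, 0.002], [-1.0, 0.013, -0.0], [0.0, -0.002, -1.0]]
wrist_force: [-1.8, 1.9, 5.3]
grip_width: 0.253
grasp_force: 90.0
```

```bash
python3 - <<'E'
from h import *
plan([.517,.06,.45],yawR(270,0))
c=snap('top','t2'); i=c['color'][60:300,60:420,::-1]; cv2.imwrite('pics/t2L.png',cv2.resize(i,None,fx=2.2,fy=2.2,interpolation=cv2.INTER_CUBIC))
E
```

```text
t 9.75 pos [ 0.5016 -0.1775  0.178 ] turn [-0.002  -0.0005 -0.0128] then shift [-0.2375 -0.0154 -0.272 ] |d| 0.3614417758679876 grip 0.2532000375431085 89.96808528900146 F [-1.8232  1.9285  5.2606] q [-0.4911  0.4107 -0.4151  0.743   0.0005 -2.0491]
```

View pics/t2L.png

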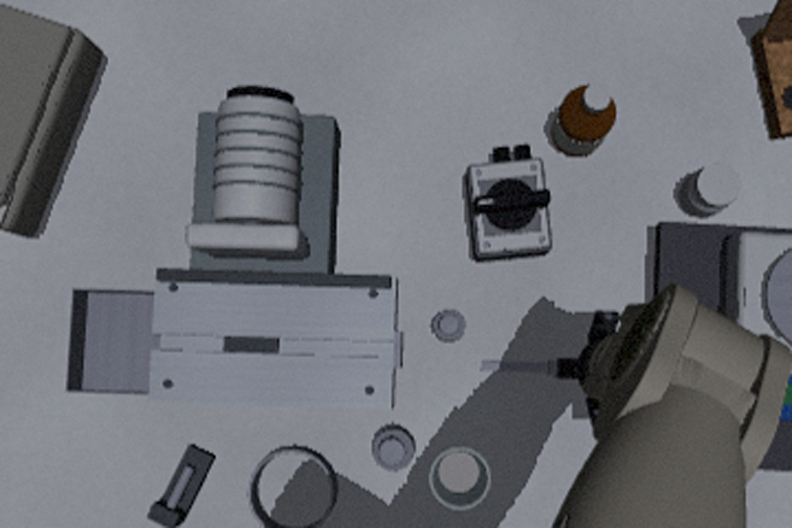

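```bash
python3 - <<'E'
from h import *
c=np.load('pics/t2.npz');np.set_printoptions(precision=4,suppress=True)
for n,u,v,z in(('tip',481.5,366,.009),('bl',550,367.5,.009),('mouth',152,342.5,.11),('back',397,347,.11),('offL',224,344,.09),('offR',280,346,.09),('fL',157,281,.11),('fR',391,288,.11),('tBL',150,403,.11),('tBR',393,408,.11),('trayTL',72,290,.06),('trayBL',67,390,.06)):
  print(n,px(c,60+u/2.2,60+v/2.2,z))
s=robot.get_state();R=np.array(s['tool_rot'])
print('tip in tool',R.T@(px(c,60+481.5/2.2,60+366/2.2,.009)-s['position']))
E
```

```text
tip [ 0.5017 -0.0451  0.009 ]
bl [ 0.5022 -0.1271  0.009 ]
mouth [0.5168 0.3196 0.11  ]
back [0.5195 0.0519 0.11  ]
offL [0.5178 0.2456 0.09  ]
offR [0.5173 0.1831 0.09  ]
fL [0.5844 0.3177 0.11  ]
fR [0.5837 0.0605 0.11  ]
tBL [0.4512 0.3183 0.11  ]
tBR [0.4535 0.0541 0.11  ]
trayTL [0.5756 0.4319 0.06  ]
trayBL [0.4607 0.4306 0.06  ]
tip in tool [-0.1324  0.002   0.1689]
```

```bash
cat >> h.py <<'E'
TIP=np.array([-.1324,.002,.1689])
def slotx(y): return .518-.01*(y-.185)
E
python3 - <<'E'
from h import *
R=yawR(270,-35)
s=robot.get_state();s0=np.array(s['position']);Rc=np.array(s['tool_rot'])
for y,z in((.16,.20),(.16,.0855),(.325,.0855)):
  p=np.array([slotx(y),y,z])-R@TIP; print(p)
p=np.array([slotx(.16),.16,.20])-R@TIP
plan(p,R); print('world turn first, in-tool shift before turn', Rc.T@(p-s0))
E
```

```text
[0.52025    0.14842133 0.4142963 ]
[0.52025    0.14842133 0.2997963 ]
[0.5186     0.31342133 0.2997963 ]
t 9.8 pos [ 0.5016 -0.1775  0.1779] turn [ 0.0019  0.6104 -0.0129] then shift [-0.1314 -0.0186 -0.3805] |d| 0.40299014485067386 grip 0.25092533402074996 89.96840715408325 F [-1.1185  1.0675  5.7899] q [-0.4911  0.4107 -0.4151  0.743   0.0005 -2.0492]
world turn first, in-tool shift before turn [-0.326  -0.0149 -0.2365]
```

>>> {"op": "jog_arm", "data": {"motion": "0 0 0 0 0 -0.003 0; 0 0 0 -0.015 0 0 0; 0 0 0 -0.015 0 0 0; 0 0 0 0 0 -0.03 0; 0 0 0 0 0 -0.04 0; 0 0 0 0 0 -0.04 0; 0 0 0 0 0 -0.04 0; 0 0 0 0 0 -0.04 0; 0 0 0 0 0 -0.0435 0; 0 0 0 -0.037 -0.0019 0 0; 0 0 0 -0.037 -0.0019 0 0; 0 0 0 -0.037 -0.0019 0 0; 0 0 0 -0.037 -0.0019 0 0; 0 0 0 -0.037 -0.0019 0 0; 0 0 0 -0.037 -0.0019 0 0; 0 0 0 -0.037 -0.0019 0 0; 0 0 0 -0.037 -0.0019 0 0; 0 0 0 0 0 0 0"}}

```text
t: 11.6
position: [0.5196, 0.1528, 0.4126]
tool_rot: [[-0.007, -1.0, -0.001], [-1.0, 0.007, 0.001], [-0.001, 0.001, -1.0]]
wrist_force: [0.5, -0.2, -1.1]
grip_width: 0.252
grasp_force: 89.1
```

>>> {"op": "jog_arm", "data": {"motion": "0 0.122 -0.002 0 0 0 0; 0 0.122 -0.002 0 0 0 0; 0 0.122 -0.003 0 0 0 0; 0 0.122 -0.003 0 0 0 0; 0 0.122 -0.003 0 0 0 0; 0 0 0 0 0 0 0; 0 0 0 0 0 0 0"}}

```text
t: 12.3
position: [0.5204, 0.1485, 0.4126]
tool_rot: [[0.002, -1.0, -0.005], [-0.821, 0.001, -0.57], [0.57, 0.005, -0.821]]
wrist_force: [1.1, 0.0, -0.9]
grip_width: 0.247
grasp_force: 89.1
```

```bash
python3 - <<'E'
from h import *
R=yawR(270,-35)
plan(np.array([slotx(.16),.16,.125])-R@TIP,R)
s=robot.get_state();tip=s['position']+np.array(s['tool_rot'])@TIP
print('tip',tip)
t=snap('top','t3');w=snap('wrist','w3');d=snap('side','s3')
print('top px',proj(t,tip),'wrist px',proj(w,tip), proj(w,[.518,.183,.09]),'side',proj(d,tip))
a=cv2.resize(t['color'][170:270,80:260,::-1],(720,400),interpolation=cv2.INTER_CUBIC)
cv2.imwrite('pics/t3L.png',a)
cv2.imwrite('pics/w3L.png',cv2.resize(w['color'][:,:,::-1],(800,600)))
E
```

```text
t 12.3 pos [0.5204 0.1485 0.4126] turn [0.0049 0.0038 0.0024] then shift [-0.0419  0.0002  0.0601] |d| 0.0732705622561067 grip 0.247268832421492 89.11465287208557 F [ 1.0629  0.0453 -0.9404] q [ 0.2591  0.3496  0.0556  1.4585 -0.5826 -1.2579]
tip [0.5173 0.1609 0.1983]
top px [188.4322 216.4156] wrist px [261.0338 451.4238] [257.6573 425.3854] side [215.8834 147.737 ]
```

View pics/w3L.png

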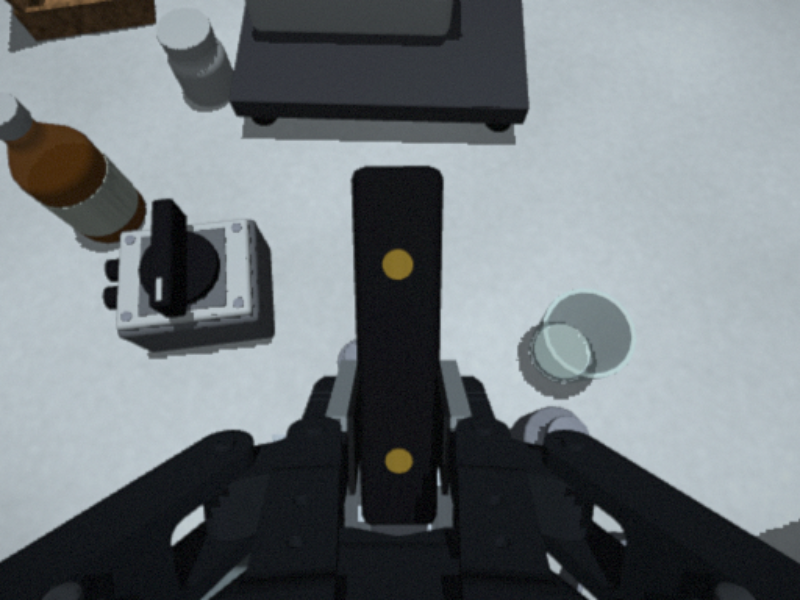

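Handle is held straight and centred (columns about 354–442, centre 398). Next is a check of the tip in the side view, expected at (216,148).

```bash
python3 - <<'E'
from h import *
d=np.load('pics/s3.npz');c=np.load('pics/t3.npz')
a=cv2.resize(d['img'][110:230,150:290,::-1],None,fx=5,fy=5,interpolation=cv2.INTER_CUBIC)
cv2.imwrite('pics/s3L.png',a)
for p in([slotx(.3185),.3185,.11],[slotx(.06),.06,.11],[slotx(.16),.16,.11]): print((proj(d,p)-[150,110])*5)
E
```

```text
[211.84779768 230.41911226]
[425.12900012 365.77466055]
[336.71845311 309.66630253]
```

View pics/s3L.png

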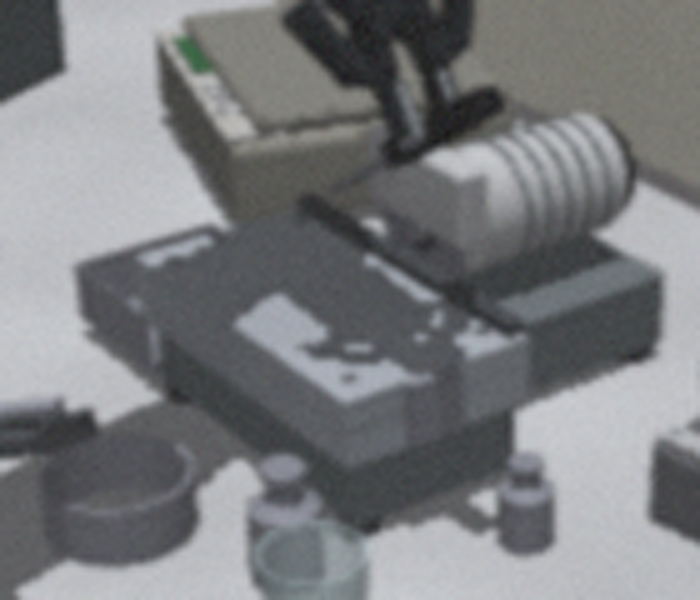

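>>> {"op": "jog_arm", "data": {"motion": "0 0 0 -0.014 0 0.02 0; 0 0 0 -0.014 0 0.02 0; 0 0 0 -0.014 0 0.02 0; 0 0 0 0 0 0 0; 0 0 0 -0.0028 0 0.0041 0; 0 0 0 -0.0028 0 0.0041 0; 0 0 0 -0.0028 0 0.0041 0; 0 0 0 -0.0028 0 0.0041 0; 0 0 0 0 0 0 0"}}

```text
t: 13.35
position: [0.5202, 0.1479, 0.3197]
tool_rot: [[0.001, -1.0, -0.005], [-0.82, 0.002, -0.573], [0.573, 0.005, -0.82]]
wrist_force: [-0.4, 0.4, -1.1]
grip_width: 0.253
grasp_force: 89.1
```

```bash
cat > st.py <<'E'
from h import *
np.set_printoptions(precision=4,suppress=True)
s=robot.get_state(); print(s['t'],'tip',s['position']+np.array(s['tool_rot'])@TIP,'F',np.array(s['wrist_force']),'M',np.array(s['wrist_torque']),'g',s['grip_width'])
E
python3 st.py
```

```text
13.35 tip [0.5172 0.1597 0.1054] F [-0.4186  0.4102 -1.109 ] M [ 0.6233  0.0009 -0.0595] g 0.25286628867453204
```

>>> {"op": "jog_arm", "data": {"motion": "0 0 0 -0.0028 0 0.0041 0; 0 0 0 -0.0028 0 0.0041 0; 0 0 0 -0.0028 0 0.0041 0; 0 0 0 -0.0025 0 0.0037 0; 0 0 0 0 0 0 0"}}

```text
t: 13.85
position: [0.52, 0.1476, 0.2998]
tool_rot: [[0.002, -1.0, -0.005], [-0.82, 0.002, -0.573], [0.573, 0.006, -0.82]]
wrist_force: [-1.7, -0.7, -2.1]
grip_width: 0.254
grasp_force: 89.1
```

```bash
python3 st.py
```

```text
13.85 tip [0.5168 0.1593 0.0856] F [-1.7323 -0.6606 -2.1035] M [ 0.6419  0.0534 -0.0102] g 0.2537624122911801
```

>>> {"op": "jog_arm", "data": {"motion": "0 0 0 -0.0082 0.0001 -0.0057 0; 0 0 0 -0.0082 0.0001 -0.0057 0; 0 0 0 -0.0082 0.0001 -0.0057 0; 0 0 0 -0.0082 0.0001 -0.0057 0; 0 0 0 -0.0082 0.0001 -0.0057 0; 0 0 0 -0.0082 0.0001 -0.0057 0; 0 0 0 -0.0082 0.0001 -0.0057 0"}}

```text
t: 14.55
position: [0.5196, 0.2185, 0.3006]
tool_rot: [[0.001, -1.0, -0.004], [-0.82, 0.001, -0.573], [0.573, 0.004, -0.82]]
wrist_force: [0.1, -1.4, 0.0]
grip_width: 0.254
grasp_force: 89.1
```

```bash
python3 st.py
```

```text
14.55 tip [0.5167 0.2303 0.0863] F [ 0.0574 -1.4482  0.0264] M [ 0.1912 -0.0084 -0.0206] g 0.2537020408341187
```

>>> {"op": "jog_arm", "data": {"motion": "0 0 0 -0.0082 0.0001 -0.0057 0; 0 0 0 -0.0082 0.0001 -0.0057 0; 0 0 0 -0.0082 0.0001 -0.0057 0; 0 0 0 -0.0082 0.0001 -0.0057 0; 0 0 0 -0.0082 0.0001 -0.0057 0; 0 0 0 -0.0082 0.0001 -0.0057 0; 0 0 0 -0.0082 0.0001 -0.0057 0; 0 0 0 -0.0082 0.0001 -0.0057 0; 0 0 0 -0.0082 0.0001 -0.0057 0; 0 0 0 -0.0082 0.0001 -0.0057 0; 0 0 0 -0.0041 0 -0.0028 0; 0 0 0 0 0 0 0; 0 0 0 0 0 0 0"}}

```text
t: 15.85
position: [0.5188, 0.3225, 0.3002]
tool_rot: [[0.001, -1.0, -0.004], [-0.82, 0.001, -0.573], [0.573, 0.004, -0.82]]
wrist_force: [-0.3, 1.0, -1.0]
grip_width: 0.253
grasp_force: 89.1
```

```bash
python3 st.py; python3 - <<'E'
from h import *
w=snap('top','w4'); d=snap('side','s4')
a=cv2.resize(d['img'] [100:220,130:290,::-1] if 'img' in d else d['color'][100:220,130:290,::-1],(792,594),interpolation=cv2.INTER_CUBIC)
b=cv2.resize(w['color'][170:270,70:270,::-1],(792,396),interpolation=cv2.INTER_CUBIC)
cv2.imwrite('pics/v4.png',np.vstack([cv2.resize(a,(400,300)),cv2.resize(b,(400,200))]))
E
```

```text
15.85 tip [0.5159 0.3342 0.0859] F [-0.2586  0.9615 -1.0292] M [ 0.6117 -0.0094 -0.0062] g 0.25283854465688327
```

View pics/v4.png

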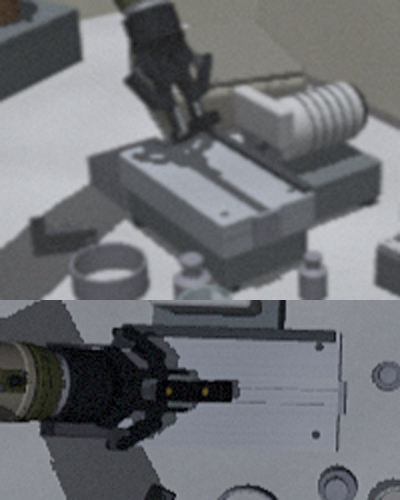

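>>> {"op": "jog_arm", "data": {"motion": "0 0 0 0.0115 0 -0.0165 0; 0 0 0 0.023 0 -0.033 0; 0 0 0 0.023 0 -0.033 0; 0 0 0 0.0115 0 -0.0165 0; 0 -0.122 0 0 0 0 0; 0 -0.122 0 0 0 0 0; 0 -0.122 0 0 0 0 0; 0 -0.122 0 0 0 0 0; 0 -0.122 0 0 0 0 0; 0 0 0 0.0455 0.0042 0 0; 0 0 0 0.0455 0.0042 0 0; 0 0 0 0.0455 0.0042 0 0; 0 0 0 0.0455 0.0042 0 0; 0 0 0 0.0455 0.0042 0 0; 0 0 0 0.0455 0.0042 0 0; 0 0 0 0.0455 0.0042 0 0; 0 0 0 0.0455 0.0042 0 0; 0 0 0 0.0455 0.0042 0 0; 0 0 0 0.0455 0.0042 0 0; 0 0 0 0 0 0 0"}}

```text
t: 17.95
position: [0.4757, -0.1373, 0.4211]
tool_rot: [[-0.009, -1.0, -0.004], [-1.0, 0.009, -0.002], [0.002, 0.004, -1.0]]
wrist_force: [0.1, 1.2, -1.1]
grip_width: 0.254
grasp_force: 89.1
```

```bash
python3 - <<'E'
from h import *
plan([.477,-.132,.179],yawR(270))
w=snap('top','w5'); 
b=cv2.resize(w['color'][150:300,70:370,::-1],(792,396),interpolation=cv2.INTER_CUBIC)
cv2.imwrite('pics/v5.png',b)
E
```

```text
t 17.95 pos [ 0.4757 -0.1373  0.4211] turn [ 0.0039 -0.0023 -0.0093] then shift [-0.0053 -0.0013  0.2421] |d| 0.2422027774444828 grip 0.2541921673543076 89.07496690750122 F [ 0.0657  1.1915 -1.0564] q [-0.4423  0.1552 -0.1182  1.3    -0.0037 -2.0038]
```

View pics/v5.png

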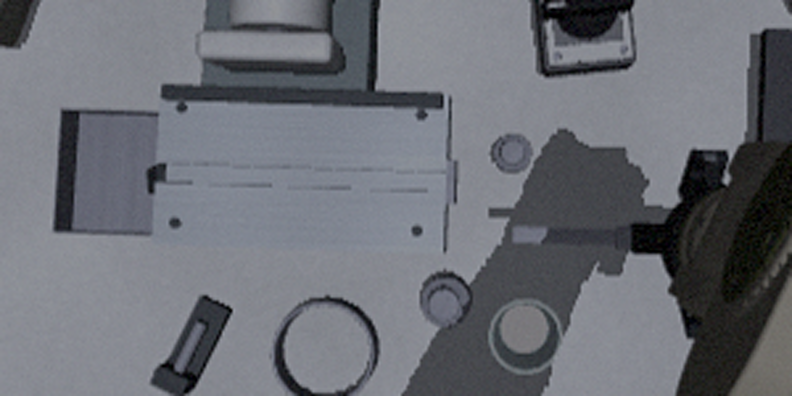

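The tray looks empty. A dark end shows at the slot mouth, around (148–165, 165–190), so the offcut is probably standing or leaning there. I've used all ten picture views, so I'll check it numerically.

```bash
python3 - <<'E'
from h import *
w=snap('top','w6'); o=np.load('pics/top.npz')
np.set_printoptions(linewidth=200)
print(cv2.cvtColor(w['color'],cv2.COLOR_RGB2GRAY)[208:228,112:140])
print(cv2.cvtColor(o['img'],cv2.COLOR_RGB2GRAY)[208:228,112:140])
for y,z in((.3185,.11),(.3185,.08),(.3185,.05),(.3285,.077),(.3485,.017),(.3785,.017),(.4285,.017)):
  print(y,z,proj(w,[.5168,y,z]),proj(w,[.5168+.0125,y,z])[1],proj(w,[.5168-.0125,y,z])[1])
E
```

```text
[[105 104 104 103 105 102 102 100 104 101 102 106 105 106 105 102  99 122 129 130 132 132 133 132 129 132 130 131]
 [104 104 109 104 109 106 105 103 102 103 104 105 102 106 106 105 102 122 129 132 129 128 128 129 129 133 130 129]
 [104 106 107 104 106 102 108 100 102 100 102 106 103 105 100 105 102 128 131 131 131 126 128 127 128 128 127 131]
 [105 102 107 102 107 104 102 106 100 101 104 107 105 102 105 100 107 118 112 110 106 121 128 120 122 120 123 122]
 [100 103 108 106 105 106 103  99 103 102 103 107 104 107 108  95  90  71  42  43  33 117 127 118 118 118 117 117]
 [105 104 106 104 104 101 104 101 101 100 102 106 106  99  86  60  24  45  46  46  40 133 133 131 131 133 132 133]
 [103 104 102 104 108 107 104 100 103 105 106 106 109  83  32  22  30  44  48  45  48 132 130 131 130 130 131 130]
 [104 106 106 106 105 102 103 103 103 102 106 103 107  72  35  22  27  42  52  46  65 128 130 131 129 127 126 129]
 [106 106 105 108 108 105 105 100 103 101 105 105 107  72  33  23  26  42  42  43  61 130 128 130 128 130 130 131]
 [105 104 106 106 108 109 104 106 104 100 104 106 108  83  32  29
[... 3349 characters left out ...]
118 119 119 118 119 120 122 123 122]
 [ 96  98  99  98  96  96  95  95  92  98  95  95  95  92  97  96 108 117 121 118 118 118 120 118 119 120 120 119]]
0.3185 0.11 [129.54699379 215.70215371] 210.50128039176175 220.91378144546542
0.3185 0.08 [133.45725654 216.03150965] 210.98564637409353 221.0874945400697
0.3185 0.05 [137.14048947 216.34174318] 211.44191740437216 221.25111203218378
0.3285 0.077 [129.82909366 215.94988021] 210.91982278574721 220.98999603945518
0.3485 0.017 [129.60991237 216.34138567] 211.59490733891963 221.09681855039895
0.3785 0.017 [118.27604886 216.02018428] 211.27587239499013 220.77344309258743
0.4285 0.017 [ 99.40606569 215.48540945] 210.7447040109942 220.23504915343784
```

>>> {"op": "jog_arm", "data": {"motion": "0 0 0 -0.0486 0.0012 0 0; 0 0 0 -0.0486 0.0012 0 0; 0 0 0 -0.0486 0.0012 0 0; 0 0 0 -0.0486 0.0012 0 0; 0 0 0 -0.0486 0.0012 0 0; 0 0 0 -0.0486 0.0012 0 0; 0 0 0 -0.0486 0.0012 0 0; 0 0 0 -0.0486 0.0012 0 0; 0 0 0 -0.0486 0.0012 0 0; 0 0 0 -0.0486 0.0012 0 0; 0 0 0 -0.0486 0.0012 0 0; 0 0 0 -0.0486 0.0012 0 0; 0 0 0 -0.0486 0.0012 0 0; 0 0.122 0 0 0 0 0; 0 0.122 0 0 0 0 0; 0 0.122 0 0 0 0 0; 0 0.122 0 0 0 0 0; 0 0.122 0 0 0 0 0; 0 0 0 0 0 0 0; 0 0 0 0 0 0 0"}}

```text
t: 20.05
position: [0.4612, 0.5011, 0.4198]
tool_rot: [[0.003, -1.0, -0.004], [-0.821, -0.0, -0.571], [0.571, 0.005, -0.821]]
wrist_force: [0.4, -0.1, -1.4]
grip_width: 0.252
grasp_force: 89.1
```

```bash
python3 - <<'E'
from h import *
np.set_printoptions(linewidth=220,precision=3,suppress=True)
plan([.46,.495,.42],yawR(270,-35))
w=snap('wrist','w7')
for p in([.5168,.3185,.08],[.5293,.3185,.08],[.5043,.3185,.08],[.5168,.3185,.017],[.5168,.3785,.017],[.5168,.4285,.017],[.5758,.4305,.06],[.4597,.4305,.06],[.5758,.3185,.06],[.5168,.3285,.077]): print(p,proj(w,p))
g=cv2.cvtColor(w['color'],cv2.COLOR_RGB2GRAY)
u0,v0=proj(w,[.5168,.35,.05]).astype(int)
print(u0,v0);r0=max(v0-60,0);c0=max(u0-72,0)
print(r0,c0)
for row in g[r0:v0+60:3,c0:u0+72:3]: print(''.join('%4d'%x for x in row))
E
```

```text
t 20.05 pos [0.4612 0.5011 0.4198] turn [0.0038 0.0034 0.0032] then shift [0.0051 0.0012 0.0034] |d| 0.006194826238117738 grip 0.25152061161476436 89.11730289459229 F [ 0.378  -0.0622 -1.3974] q [ 0.7841  0.8428  0.8822  2.0693 -0.4131 -0.6908]
[0.5168, 0.3185, 0.08] [206.9952 199.462 ]
[0.5293, 0.3185, 0.08] [196.2747 199.4428]
[0.5043, 0.3185, 0.08] [217.7128 199.4813]
[0.5168, 0.3185, 0.017] [213.4106 212.9699]
[0.5168, 0.3785, 0.017] [211.47   257.9533]
[0.5168, 0.4285, 0.017] [209.7096 298.7603]
[0.5758, 0.4305, 0.06] [151.6002 300.8678]
[0.4597, 0.4305, 0.06] [255.8568 300.9214]
[0.5758, 0.3185, 0.06] [161.0882 204.1159]
[0.5168, 0.3285, 0.077] [206.9359 208.4214]
209 231
171 137
  64  49 198 173 183 194 196 197 195 199 195 199 192 199 196 195 201 201 194  97 104 199 203 202 200 202 202 200 200 208  34  21  22  21  22  27 102 120 121 121 122 120 107  19  23  26  22  24
  51  67 102  80  77 185 198 198 196 197 195 199 194 199 199 195 202 197 194  91 101 202 202 199 199 201 203 200 199 207  53  21  23  26  22  25  37 120 120 122 120 122  47  26  19  24  25  13
  41 109  83  79  7
[... 6614 characters left out ...]
0  28  29  28  27  26  31  32  29  30  28  21  34   9  17  19  17  18  20  18  26  22  23  23  22  20  21  22  20  22  15
  27  26  29  27  22  27  25  24  27 155 155 151 141  83  33  19  25  30  27  27  27  30  27  30  27  27  32  19  18  32  14  13  25  24  21  27  20  22  22  21  21  19  17  22  10  25  20   8
  34  33  36  26  17  25  32  31  22  43  25  22  27  32  28  28  34  29  29  26  30  25  26  29  25  27  27  19  14  37  13  19  13  17  20  21  22  23  22  18  23  21  19  22  21  20  20   9
  33  33  25  27  29  28  25  19  13   9  33  28  27  28  28  27  30  26  25  26  27  26  25  24  26  27  31  21  11  29  10  10  18  19  21  20  23  25 102 118 114  52  19  26  15  22  14  10
```

The grey values show the bar in the tray: foot about 33 mm out from the wall, top leaning on the saw front at about 24°. That puts its origin near y 0.122, z 0.044 in the saw frame, inside the limits and stable. Next I lay the scraper down.

>>> {"op": "jog_arm", "data": {"motion": "0 -0.122 0 0 0 0 0; 0 -0.122 0 0 0 0 0; 0 -0.122 0 0 0 0 0; 0 -0.122 0 0 0 0 0; 0 -0.122 0 0 0 0 0; 0 0 0 0.0487 -0.0012 0 0; 0 0 0 0.0487 -0.0012 0 0; 0 0 0 0.0487 -0.0012 0 0; 0 0 0 0.0487 -0.0012 0 0; 0 0 0 0.0487 -0.0012 0 0; 0 0 0 0.0487 -0.0012 0 0; 0 0 0 0.0487 -0.0012 0 0; 0 0 0 0.0487 -0.0012 0 0; 0 0 0 0.0487 -0.0012 0 0; 0 0 0 0.0487 -0.0012 0 0; 0 0 0 0.0487 -0.0012 0 0; 0 0 0 0.0487 -0.0012 0 0; 0 0 0 0.0487 -0.0012 0 0; 0 0 0 0 0 0 0; 0 0 0 0 0 0 0"}}

```text
t: 22.1
position: [0.4754, -0.1346, 0.4222]
tool_rot: [[-0.005, -1.0, -0.0], [-1.0, 0.005, -0.0], [0.0, 0.0, -1.0]]
wrist_force: [-0.1, 1.2, -0.9]
grip_width: 0.252
grasp_force: 89.1
```

```bash
python3 -c "
from h import *
plan([.477,-.132,.179],yawR(270))"
```

```text
t 22.1 pos [ 0.4754 -0.1346  0.4222] turn [ 0.0004 -0.0004 -0.0047] then shift [-0.0026 -0.0016  0.2432] |d| 0.24321672787487694 grip 0.25210997897410375 89.08088564872742 F [-0.0592  1.1899 -0.8733] q [-0.4383  0.1514 -0.1201  1.2994 -0.0005 -2.0044]
```

>>> {"op": "jog_arm", "data": {"motion": "0 0 0 0 0 0.04 0; 0 0 0 0 0 0.045 0; 0 0 0 0 0 0.045 0; 0 0 0 0 0 0.045 0; 0 0 0 0 0 0.04 0; 0 0 0 0 0 0.02 0; 0 0 0 0 0 0.008 0; 0 0 0 0 0 0 0; 0 0 0 0 0 0 0; 0 0 0 0 0 0 40; 0 0 0 0 0 0 100; 0 0 0 0 0 0 100; 0 0 0 0 0 0 100; 0 0 0 0 0 0 100; 0 0 0 0 0 -0.03 100; 0 0 0 0 0 -0.045 100; 0 0 0 0 0 -0.045 100; 0 0 0 0 0 -0.045 100; 0 0 0 0 0 -0.045 100; 0 0 0 0 0 0 100"}}

```text
t: 24.1
position: [0.478, -0.1344, 0.3946]
tool_rot: [[-0.002, -1.0, 0.006], [-1.0, 0.002, -0.005], [0.005, -0.006, -1.0]]
wrist_force: [0.4, -0.1, -0.4]
grip_width: 0.998
grasp_force: 0.0
```

```bash
python3 - <<'E'
from h import *
plan([.688,-.0705,.255],yawR(277.2))
d=snap('side','s8');
print([ (p,proj(d,p)) for p in ([.475,0,.009],[.475,-.2,.01])])
w=snap('wrist','w8'); g=cv2.cvtColor(w['color'],cv2.COLOR_RGB2GRAY)
m=((g<75)).astype(np.uint8); m[230:]=0
n,l,st,ce=cv2.connectedComponentsWithStats(m)
for i in range(1,n):
  if st[i,4]>150: print(st[i],ce[i],px(w,*ce[i],.01))
# scraper in wrist image expected
for y in(0,-.12,-.2): print(proj(w,[.476,y,.014]))
for row in g[0:384:12,196:320:4]: print(''.join('%4d'%x for x in row))
E
```

```text
t 24.1 pos [ 0.478  -0.1344  0.3946] turn [-0.0058 -0.005  -0.1273] then shift [-0.0371 -0.2164  0.1396] |d| 0.26014511352892267 grip 0.9983587306828093 0.0 F [ 0.4484 -0.076  -0.363 ] q [-0.4355  0.1612 -0.1762  1.2258 -0.0016 -2.0048]
[([0.475, 0, 0.009], array([235.3628, 222.4142])), ([0.475, -0.2, 0.01], array([276.2394, 252.7938]))]
[    0     0   350    69 20432] [186.7903  30.183 ] [ 0.5478 -0.2706  0.01  ]
[ 177  104  117  126 5565] [235.0419 179.5971] [ 0.5023 -0.1159  0.01  ]
[  0 133   8  37 204] [  2.5784 151.3039] [ 0.7604 -0.1486  0.01  ]
[   0  175  131   55 4337] [ 65.8817 205.0085] [ 0.7004 -0.0855  0.01  ]
[257.9872 271.9349]
[258.1322 176.9023]
[258.2449 103.034 ]
  45  46  46  48  47  49  50  48  47  48  51  46  50  49  50  52  50  49  49  47  49  49  53  49  52  52  50  48  52  49  51
  50  50  47  46  51  46  48  47  43  46  47  49  52  51  45  51  52  49  50  51  51  50  51  53  50  51  48  49  51  51  50
  46  46  52  46  50  53  44  52  48  51  48  52  51  50  51  47  53  49  50  52  51  52  49  51  54  54  51  51  52  52  52
  51  50  46  47  52  51  48  52 
[... 2891 characters left out ...]
 75  76  17  10   4  11  39  79 155 156 153 150 100  31  33  37  36  43  34
  31  27  29  28  30  29  23  28  30  32  29  26  24  31  27  28  29  29  24 100 152 150 152 151 153 152  32  88 102 105 111
  24  21  39  39  41  40  38  40  46  47  43  30  27  32  27  23  26  28  23 142 152 151 141 138 138 141  81  90  57  43  34
   1   4   1  10   5   3   3   5  12   7  12   3   7   8   8   7  10   7   6  17  10   8   7   0   7   9   7  14  15   8   2
   8  10   5   1   8   7   4   7   2  13   7   4  12   1   9   6   1   9   9   3   5   8   9  10  17   7  10   1   3  10   2
   8  12   9   9  11   2   0   7   0   9  13   7   5   9   3   7   6   9   8  15  11   1  10   6  11   4   9  11  13   9   2
```

>>> {"op": "jog_arm", "data": {"motion": "-0.006 -0.005 -0.127 0 0 0 100; 0 0 0 -0.0074 -0.0432 0 100; 0 0 0 -0.0074 -0.0432 0 100; 0 0 0 -0.0074 -0.0432 0 100; 0 0 0 -0.0074 -0.0432 0 100; 0 0 0 -0.0074 -0.0432 0 100; 0 0 0 0 0 0 100; 0 0 0 0 0 0 100"}}

```text
t: 25.0
position: [0.6865, -0.0695, 0.382]
tool_rot: [[0.126, -0.992, -0.017], [-0.992, -0.126, 0.006], [-0.008, 0.016, -1.0]]
wrist_force: [-1.2, -0.1, -0.2]
grip_width: 1.006
grasp_force: 0.0
```

```bash
python3 -c "
from h import *
plan([.6875,-.0705,.255],yawR(277.2))"
```

```text
t 25.0 pos [ 0.6865 -0.0695  0.382 ] turn [0.0159 0.0079 0.0009] then shift [ 0.0012 -0.0009  0.127 ] |d| 0.12696496852871322 grip 1.0060430738304262 0.0 F [-1.1588 -0.0691 -0.2177] q [-0.2174  0.5644  0.376   1.4     0.0021 -1.9148]
```

Grip the bar, turn it clockwise by 90°, release and retreat.

>>> {"op": "jog_arm", "data": {"motion": "0.016 0.008 0 0.001 -0.001 0.03 100; 0 0 0 0 0 0.04 100; 0 0 0 0 0 0.04 80; 0 0 0 0 0 0.017 60; 0 0 0 0 0 0 40; 0 0 0 0 0 0 0; 0 0 0 0 0 0 0; 0 0 0 0 0 0 0; 0 0 0 0 0 0 0; 0 0 0 0 0 0 0", "force": 80}}

```text
t: 26.0
position: [0.6861, -0.0713, 0.2614]
tool_rot: [[0.125, -0.992, 0.004], [-0.992, -0.125, -0.003], [0.003, -0.004, -1.0]]
wrist_force: [-7.2, -1.6, 3.2]
grip_width: 0.17
grasp_force: 80.5
```

>>> {"op": "jog_arm", "data": {"motion": "0 0 0.131 0 0 0 0; 0 0 0.131 0 0 0 0; 0 0 0.131 0 0 0 0; 0 0 0.131 0 0 0 0; 0 0 0.131 0 0 0 0; 0 0 0.131 0 0 0 0; 0 0 0.131 0 0 0 0; 0 0 0.131 0 0 0 0; 0 0 0.131 0 0 0 0; 0 0 0.131 0 0 0 0; 0 0 0.131 0 0 0 0; 0 0 0.131 0 0 0 0; 0 0 0 0 0 0 0; 0 0 0 0 0 0 0; 0 0 0 0 0 0 0"}}

```text
t: 27.5
position: [0.6855, -0.0709, 0.2614]
tool_rot: [[-0.992, -0.124, 0.003], [-0.124, 0.992, -0.002], [-0.002, -0.003, -1.0]]
wrist_force: [-8.9, 0.8, 4.7]
grip_width: 0.167
grasp_force: 80.7
```

>>> {"op": "jog_arm", "data": {"motion": "0 0 0 0 0 0 60; 0 0 0 0 0 0 100; 0 0 0 0 0 0 100; 0 0 0 0 0 0 100; 0 0 0 0 0 -0.03 100; 0 0 0 0 0 -0.04 100; 0 0 0 0 0 -0.04 100; 0 0 0 0 0 -0.04 100; 0 0 0 0 0 0 100; 0 0 0 0 0 0 100"}}

```text
t: 28.5
position: [0.687, -0.0706, 0.4108]
tool_rot: [[-0.992, -0.124, 0.01], [-0.124, 0.992, -0.002], [-0.01, -0.003, -1.0]]
wrist_force: [0.4, 1.1, -0.2]
grip_width: 0.999
grasp_force: 0.0
```

```bash
python3 - <<'E'
from h import *
plan([.688,-.0705,.255],yawR(187.2))
w=snap('wrist','w9'); g=cv2.cvtColor(w['color'],cv2.COLOR_RGB2GRAY)
a=np.radians(7.2)
for t in(0,np.pi/2):
  for s in(38,-38):
    q=proj(w,[.688+s/1e3*np.cos(a+t),-.0705+s/1e3*np.sin(a+t),.108]); u,v=q.astype(int); print(t,s,q,g[v-1:v+2,u-1:u+2].mean())
t=snap('top','t9'); o=np.load('pics/top.npz'); G=cv2.cvtColor(t['color'],cv2.COLOR_RGB2GRAY)
print(G[208:226,112:134:1][:, ::2])
E
```

```text
t 28.5 pos [ 0.687  -0.0706  0.4108] turn [-0.0032  0.0096 -0.0012] then shift [-0.001  -0.      0.1558] |d| 0.15578441236315357 grip 0.9994398268071514 0.0 F [ 0.3517  1.0895 -0.2262] q [-0.2186  0.5477  0.418   1.431   0.0003 -0.343 ]
0 38 [254.8111 217.7869] 49.111111111111114
0 -38 [254.7199 134.1108] 21.22222222222222
1.5707963267948966 38 [297.8908 177.561 ] 42.111111111111114
1.5707963267948966 -38 [211.6687 177.6175] 161.33333333333334
[[108 107 110 105 103 108 110 104 104 136 138]
 [111 104 110 110 105 107 107 108 107 132 135]
 [105 110 111 106 106 108 107 106 108 135 135]
 [110 109 109 108 107 104 108 112 112 114 113]
 [109 109 108 108 105 108 107 111  93  44  43]
 [111 112 109 108 106 110 111  91  27  51  41]
 [108 107 110 106 105 109 111  28  31  50  50]
 [108 109 109 111 104 109 112  30  32  45  67]
 [108 109 111 109 105 111 112  36  32  48  66]
 [110 108 114 106 107 109 113  38  27  47  68]
 [105 109 109 107 108 109 112  40  38  68  71]
 [111 111 112 110 109 110 110  35  70 116 107]
 [105 107 114 110 106 109 107  33  84 138 138]
 [110 110 112 107 106 109 112  34  82 135 133]
 [110 109 110 108 105 110 113  48  82 133 132]
 [108 111 110 109 107 113 113  80 103 133 134]
 [106 108 110 111 107 108 106 106 133 136 135]
 [109 109 111 106 107 110 110 109 129 135 140]]
```

```bash
python3 -c "
from cell import robot
print(robot.sign_off())"
```

```text
the job is handed in; nothing more can be done
None
```

I've handed the job in at about 28.5 s of the 72 s limit: I turned the isolator off, pushed the offcut out into the tray, laid the scraper flat on the bench and turned the isolator back on. The hand-in gave no verdict; by my last images the offcut is leaning in the tray rather than flat, at about y 0.122 m in the saw frame (limit 0.112 m).

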